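Lock the collar of the blue tester canister

ROBOT

A 6-joint arm with a two-finger parallel gripper is mounted at the origin on a cart in front of the work surface, level with it; the furniture and walls round the work are solid. World frame = base frame: x ahead of the robot, y to its left, z up, the work surface at z = 0. Lengths are in m, angles in rad, forces in N, time in s.
With the tool pointing down it reaches from about 0.35 to 0.775 m from the base axis. Payload 7.3 kg.
Tool frame: the origin (TCP) lies between the finger pads; the fingertips stand 22 mm ahead of it and the grasp point (between the pads) lies 3 mm ahead of it; z points along the fingers, y is the direction in which the jaws open and shut (so a half turn about z gives the same grasp; the last joint's range is limited). The gripper opens to 92 mm and grips with 3 to 60 N. Pads are 19 mm wide; open, the fingers measure 130 mm over their backs; the gripper's body (75 mm by 190 mm) begins 47 mm behind the grasp point.
Start: joints at [-0.146, 0.342, 1.524, -0, 1.275, -0.146], TCP at [0.525, 0, 0.249] pointing down, gripper open.
Joint ranges: [-2.53, 2.53], [-0.77, 2.02], [0.04, 2.7], [-1, 4.14], [0.28, 2.66], [-3.11, 3.11]. Speed limits (rad/s): [2.57, 2.57, 3.14, 3.14, 3.14, 3.14].

INTERFACE

Orientations are given as a unit quaternion [x, y, z, w].
In Python, from bench import r, imaging, order gives the robot as it stands.
- The arm moves only by the tool arm_command, never from a script. Its argument "motion" is a list of rows, each a list of 4 numbers: the shift along the world's x, y, z in cm, then the turn about the world's z in rad. A call has 1 to 10 rows; each row is the pose to reach, as a shift and turn from the pose commanded when the call began; what a row does not reach only later rows make up. A row lasts 1/8 s, in which the tool goes at most 62.5 mm and 10.7 degrees, less where a joint would pass 70% of its speed; a pose out of reach is approached as far as the arm can. A call with a gripper value outside its range is refused whole. "claw" is the gripper command: -1 is shut, 1 is fully open, values between are in proportion, set as the call begins (left out, the last holds). The fingers move at their own pace and stop on an object; "newtons" is the grip in N (left out, the last holds). Time passes only in rows, so rows that repeat a pose let the fingers close. It gives the time, the measured TCP pose, the force and the opening at its end, in the units of the state.
- r.get_state(): the state, without advancing time (a new reading comes with each control period).
- imaging.get_image(name): name is "scene" or "side" or "wrist"; returns a dict with "frame" (480x640x3 uint8, red, green, blue), "fx", "fy", "cx", "cy" (pixels), "position" and "attitude" of the camera in the world; the wrist camera has in their place "T_tool_cam" (4x4, takes a point from camera to tool coordinates, whose origin is the TCP and whose axes are the flange's). Camera axes: x right, y down, z forward; pixel columns grow to the right and rows downward; lengths in m; the calibration is good to about 2 mm. A picture is of the moment at which its call begins: read the wrist's pose just before it. There is no depth.
- order.job_done(): hands the job in, once; it reports no verdict.
The state is a dict: "time_s": time; "qpos": joint angles; "dq": joint speeds; "tau": joint torques, N m; "eef_pos": TCP position; "tcp_rot": TCP orientation; "force": force on the tool from outside, world axes, zero at the start; "torque": the same for the moment, N m; "width": finger opening in m.
Only numpy, scipy, OpenCV 4.12 (cv2) and the standard library are available. Lean on these libraries where they do the work, as an engineer would, in place of code of your own. Each camera call takes 0.05 s, during which the arm holds its last target.

TASK

The blue tester canister on the shop table has been left unlocked. Turn its brass lock collar clockwise, seen from above, until the black pointer stands at the green locked mark, and let go of it. Leave the collar of the red canister as it is.

Things in the scene. Friction and masses are not known exactly. Their poses are not given: they have to be found in the camera images.
- blue_grip (a point): Point on the vertical axis of the BLUE canister's brass collar, midway between its two upright ears, 102 mm above the table; turns with the collar. Flat ears stand at its +y and -y: outer faces 46 mm apart, square to y, each 24 mm wide (x), 7 thick, tops at 112 mm. Grip both from outside, from above. z up; a black pointer reaches out along -x to 37 mm from the axis, 77 to 81 mm above the table.
- blue_collar (a joint): Turn of the blue canister's collar, rad, growing clockwise seen from above: 0 with the pointer at the open mark (small hollow black ring), 1.2 at the locked mark (green bar); firm stop at 1.3. Starts between 0 and 0.3. Turns stiffly (about 0.1 N m) and stays where it is left.
- blue_mark (a point): Locked mark of the blue canister: centre of a green bar, 16 x 10 mm, on its white top disc (84 mm across, 70 mm above the table), 34 mm from the axis. The blue body is 104 mm across (its rim shows round the disc); its foot, 120 mm across, is screwed to the table. The collar's ring is 44 mm across, 76 to 90 mm above the table; a cork lid (25 mm across, top at 105 mm) sits between the ears.
- red_pointer (a point): Tip of the black pointer on the collar of the other canister, which is RED and otherwise the same: 37 mm from that collar's axis, 79 mm above the table. That collar is to be left alone.

How it is judged:
By the outcome, as a careful person would: the job done as asked, in the order asked, and still so for the second after the job is handed in, with the robot touching nothing.
It also fails if it takes over 29 s, if anything falls off the work surface, if the arm or the gripper's body presses on something with over 40 N, if the wrist force passes 120 N, or if a joint passes its speed limit or range.

## Working session

There is one attempt and no reset: what is moved stays moved. The work goes in short steps, Python scripts to look and compute and a tool call to move; the robot and the scene stay as the last step left them, time stands still between calls to the robot, and variables do not carry over. Pictures are saved under pics/ and viewed, and the job is handed in when it is done.

Besides the shell and the picture viewer there is one more tool, called after ">>>" as name(argument=value, ...) on one line, values as JSON. arm_command: Moves the arm, as the interface text tells. Its arguments: {"type":"object","properties":{"motion":{"type":"array"},"claw":{"type":"number"},"newtons":{"type":"number"}},"required":["motion"]}

```bash
mkdir -p pics; cat > h.py <<'E'
import numpy as np,cv2,json,pickle
from scipy.spatial.transform import Rotation as R
from bench import r,imaging,order
def snap(name,fn):
    s=r.get_state(); d=imaging.get_image(name)
    cv2.imwrite('pics/'+fn+'.png',cv2.cvtColor(d['frame'],cv2.COLOR_RGB2BGR))
    pickle.dump((s,d),open('pics/'+fn+'.pkl','wb')); return s,d
def load(fn): return pickle.load(open('pics/'+fn+'.pkl','rb'))
def cam(s,d):
    if 'T_tool_cam' in d:
        T=np.eye(4);T[:3,:3]=R.from_quat(s['tcp_rot']).as_matrix();T[:3,3]=s['eef_pos'];T=T@np.array(d['T_tool_cam']);return T[:3,:3],T[:3,3]
    a=np.array(d['attitude']); M=a if a.shape==(3,3) else R.from_quat(a).as_matrix()
    return M,np.array(d['position'])
def px(fn,u,v,z):
    s,d=load(fn);M,p=cam(s,d)
    ray=M@np.array([(u-d['cx'])/d['fx'],(v-d['cy'])/d['fy'],1]); return p+ray*(z-p[2])/ray[2]
def proj(fn,P):
    s,d=load(fn);M,p=cam(s,d);q=M.T@(np.array(P)-p);return d['fx']*q[0]/q[2]+d['cx'],d['fy']*q[1]/q[2]+d['cy']
def crop(fn,x0,y0,x1,y1,k):
    im=cv2.imread('pics/'+fn+'.png')[y0:y1,x0:x1];cv2.imwrite('pics/'+fn+'_c.png',cv2.resize(im,None,fx=k,fy=k,interpolation=cv2.INTER_CUBIC))
E
python3 - <<'E'
from h import *
for n in('scene','side','wrist'):
    s,d=snap(n,n+'0'); print(n,cam(s,d),d['fx'])
print(s)
E
```

```text
scene (array([[ 0.80463861, -0.44401611,  0.39421619],
       [-0.59368209, -0.59053762,  0.54663232],
       [-0.00991407, -0.67388057, -0.73877378]]), array([ 0.14599099, -0.43158957,  0.74615237])) 520.2862408737745
side (array([[ 0.82028916, -0.25334376,  0.51277931],
       [-0.57180869, -0.3831158 ,  0.7254358 ],
       [ 0.01266922, -0.8882788 , -0.4591299 ]]), array([ 0.08070537, -0.54697107,  0.53046176])) 448.77907808972645
wrist (array([[ 9.99997402e-01,  5.68722229e-04, -2.20737243e-03],
       [-1.47007429e-05, -9.66745936e-01, -2.55738724e-01],
       [-2.27941262e-03,  2.55738092e-01, -9.66743416e-01]]), array([0.52509505, 0.06738158, 0.38401877])) 396.0963230597686
{'time_s': 0.1, 'qpos': array([-1.46002312e-01,  3.42638159e-01,  1.52490051e+00, -1.92177812e-05,
        1.27541115e+00, -1.46016015e-01]), 'dq': array([-0.00158666, -0.00333316, -0.00214588,  0.00076664, -0.00078824,
       -0.00122327]), 'tau': array([ 1.49919495e-03, -4.32001984e+01, -2.44694173e+01,  7.19219679e-02,
        5.25739230e-02, -9.79429342e-05]), 'eef_pos': array([5.24671568e-01, 6.38384420e-05, 2.48129495e-01]), 'tcp_rot': array([ 7.07099791e-01,  7.07113445e-01, -4.12290262e-04, -5.39053105e-04]), 'force': array([-0.73027087, -0.17418153, -0.07013803]), 'torque': array([-0.019755  , -0.02638787, -0.00402988]), 'width': 0.0917612833926137}
```

View pics/scene0.png

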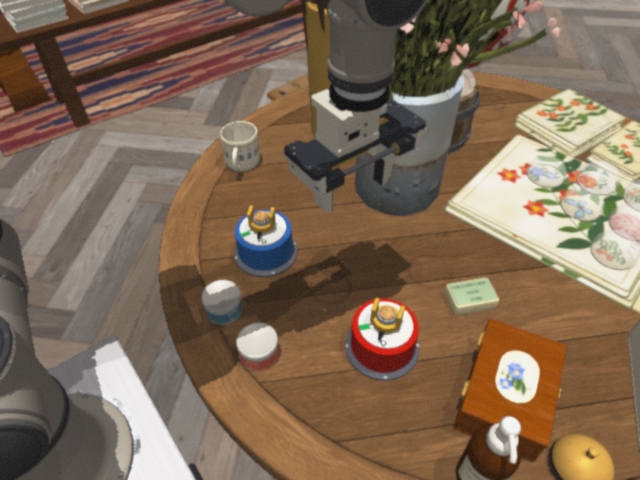

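View pics/side0.png

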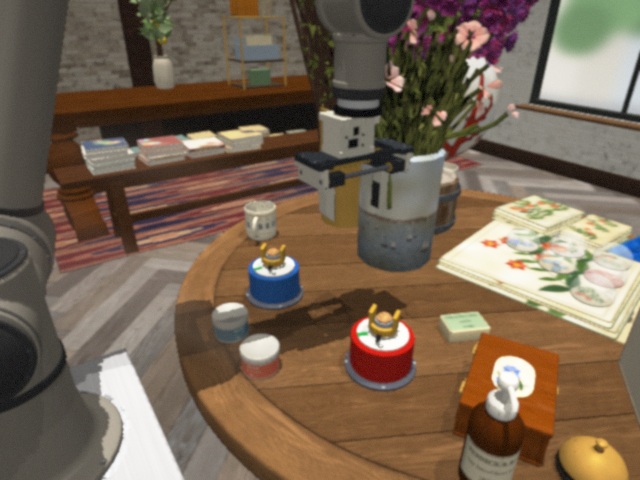

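View pics/wrist0.png

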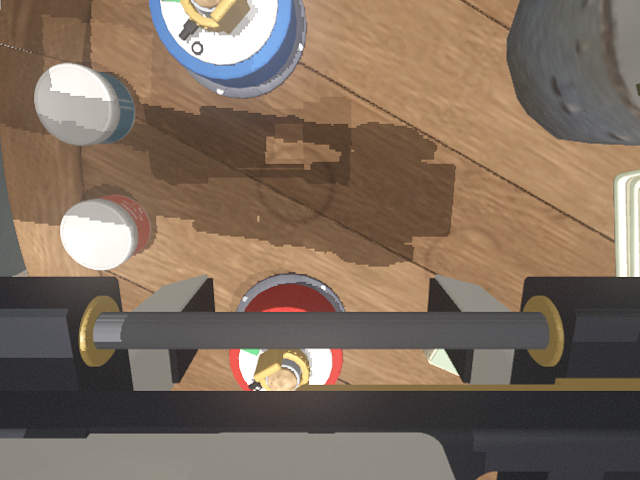

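Blue canister: scene about (264,232), and top-left of the wrist view (about (225,20)). Red: scene about (385,325). The red canister's collar is right under the gripper, well below it.

```bash
python3 - <<'E'
from h import *
print(px('scene0',264,232,.07),px('side0',273,267,.07),px('wrist0',221,14,.07),'red',px('scene0',384,326,.07))
crop('scene0',225,195,305,275,8)
im=cv2.imread('pics/wrist0.png')[0:110,140:320];cv2.imwrite('pics/w0c.png',cv2.resize(im,None,fx=4.4,fy=4.4,interpolation=cv2.INTER_CUBIC))
E
```

```text
[0.44609641 0.1443716  0.07      ] [0.44497544 0.15161929 0.07      ] [0.4531338  0.14978116 0.07      ] red [ 0.48616429 -0.13379608  0.07      ]
```

View pics/scene0_c.png

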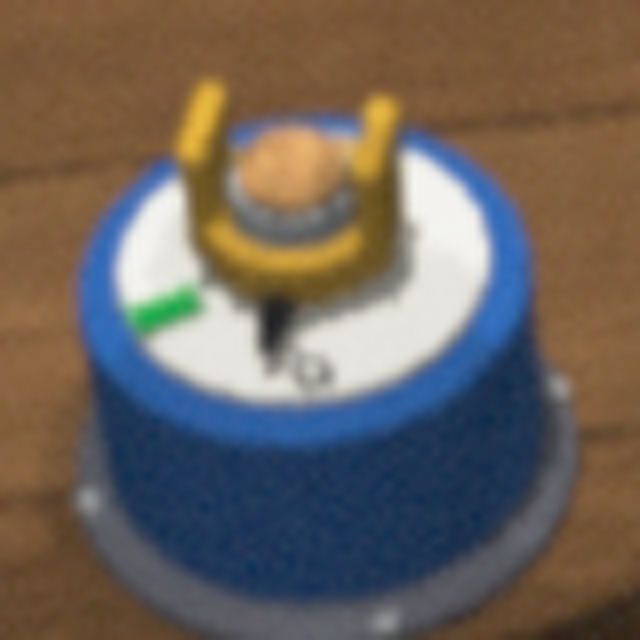

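View pics/w0c.png

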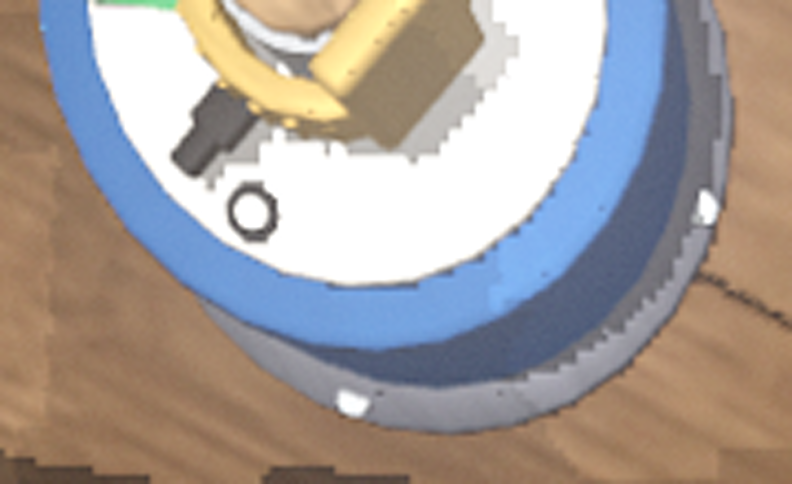

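>>> arm_command(motion=[[-4,4,0,0],[-7.5,8,0,0],[-7.5,8,0,0],[-7.5,8,0,0]], claw=1)

```text
time_s: 0.65
eef_pos: [0.4504, 0.08, 0.2489]
tcp_rot: [0.707, 0.707, 0.0, 0.0]
force: [0.2, 0.2, 0.8]
width: 0.0917
```

```bash
python3 - <<'E'
from h import *
s,d=snap('wrist','wrist1');print(s['time_s'],s['eef_pos'],s['dq'].round(3),s['force'])
print(px('scene0',398,208,0.0),px('wrist0',640,60,.1))
im=cv2.imread('pics/wrist1.png')[0:270,:];cv2.imwrite('pics/w1.png',im)
crop('wrist1',230,50,430,200,4)
E
```

```text
0.65 [0.45037452 0.07995742 0.2489049 ] [-0.022  0.015 -0.014  0.     0.003  0.002] [0.18173124 0.1674036  0.84648022]
[0.7347069  0.09540436 0.        ] [0.73563689 0.11435592 0.1       ]
```

View pics/wrist1.png

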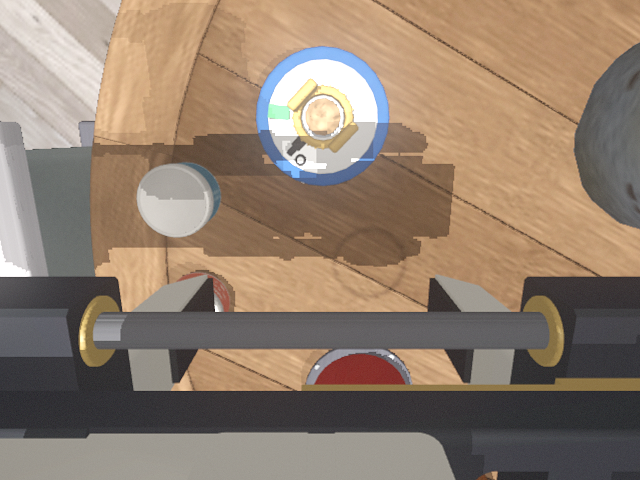

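View pics/wrist1_c.png

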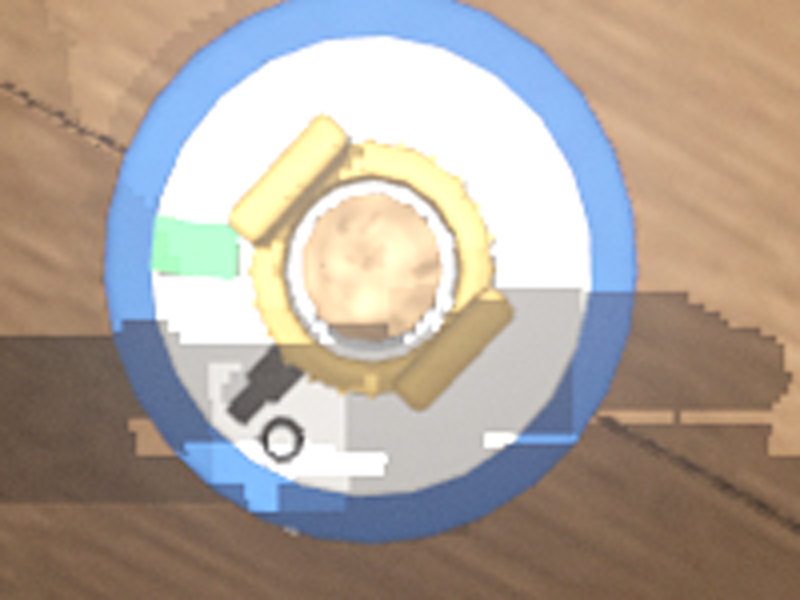

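```bash
python3 - <<'E'
from h import *
def P(u,v,z): return px('wrist1',230+(u+.5)/4-.5,50+(v+.5)/4-.5,z)
e1=P(291,179,.112);e2=P(456,350,.112);print('ears',e1,e2,(e1+e2)/2,np.linalg.norm(e1-e2))
c=P(372,266,.07);print('disc',c); rim=P(371,268,.07);cork=P(372,266,.105);print('cork',cork)
A=((e1+e2)/2)[:2]
for A in(A,c[:2]):
  f=lambda p:np.degrees(np.arctan2(*(p[:2]-A)[::-1]))
  print('ear axis',np.degrees(np.arctan2(*(e1-e2)[:2][::-1])),'ptr',f(P(240,410,.081)),f(P(298,358,.081)),'ring',f(P(281,439,.07)),'green',f(P(196,248,.07)),[np.linalg.norm(P(*q)[:2]-A) for q in((240,410,.081),(281,439,.07),(196,248,.07))])
# ear long edge dirs
print(np.degrees(np.arctan2(-(115-215),(322-235))),np.degrees(np.arctan2(-(290-375),(488-397))),np.degrees(np.arctan2(-(310-408),(512-420))))
E
```

```text
ears [0.43842572 0.17174235 0.112     ] [0.46564442 0.14483882 0.112     ] [0.45203507 0.15829059 0.112     ] 0.03827084434519551
disc [0.45178619 0.15990906 0.07      ]
cork [0.45163827 0.15851158 0.105     ]
ear axis 135.33364357307704 ptr -135.39522977298574 -132.7199725684514 ring -120.33163244318656 green 171.76853124436013 [np.float64(0.0351217788676914), np.float64(0.03556054947421735), np.float64(0.03395188375277009)]
ear axis 135.33364357307704 ptr -133.28882505385957 -129.3424545402877 ring -118.72642893896304 green 174.4473286177181 [np.float64(0.036105495630030904), np.float64(0.036846258898191014), np.float64(0.033510463031269797)]
48.976730975077565 43.04749095060039 46.808739322492066
```

>>> arm_command(motion=[[0,2,0,-0.16],[0.1,4,0,-0.32],[0.1,6,0,-0.48],[0.15,7.9,0,-0.64],[0.15,7.9,0,-0.785],[0.15,7.9,-4,-0.785],[0.15,7.9,-9,-0.785],[0.15,7.9,-9,-0.785]], claw=1)

```text
time_s: 1.7
eef_pos: [0.4501, 0.1579, 0.1559]
tcp_rot: [0.924, 0.382, -0.004, -0.001]
force: [0.2, -0.2, -0.1]
width: 0.0915
```

```bash
python3 - <<'E'
from h import *
s,d=snap('scene','scene2');s,d=snap('wrist','wrist2');print(s['time_s'],s['eef_pos'],R.from_quat(s['tcp_rot']).as_matrix()[:,1],s['force'])
crop('scene2',180,120,380,280,4)
E
```

```text
1.75 [0.45166083 0.15830729 0.15816251] [ 0.7065004  -0.70771087 -0.0015825 ] [ 0.07389107  0.05800391 -0.63158851]
```

View pics/scene2_c.png

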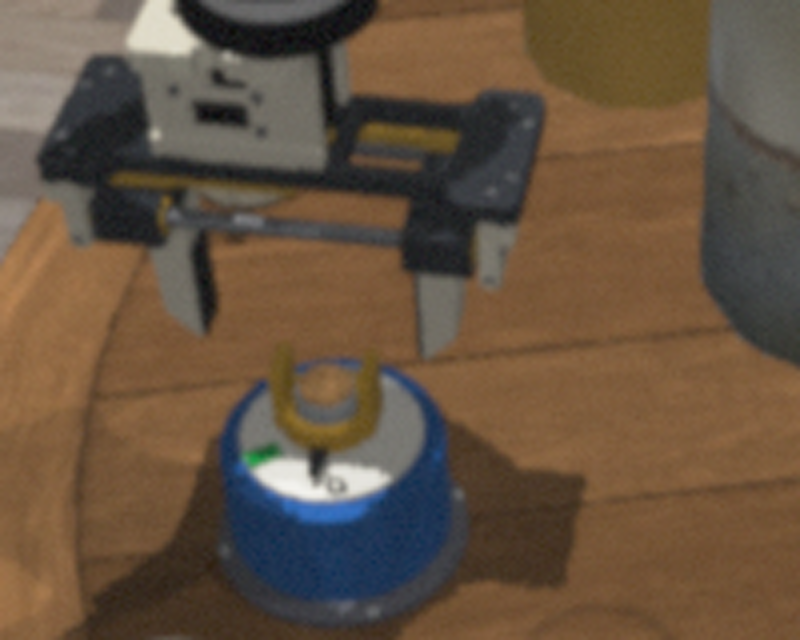

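View pics/wrist2.png

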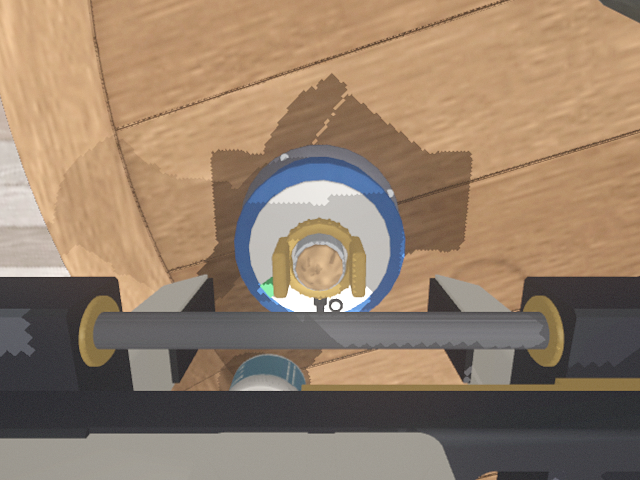

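The ears sit symmetrically between the fingers (columns 281 and 359, centre 320), and they look square to the jaws. I'll check the axis quickly, then descend.

```bash
python3 - <<'E'
from h import *
print(px('wrist2',320,266,.112),px('wrist2',320,265,.105))
E
```

```text
[0.45586232 0.16190216 0.112     ] [0.45451102 0.16059253 0.105     ]
```

>>> arm_command(motion=[[0,0,-3,0],[0,0,-5.2,0],[0,0,-5.2,0],[0,0,-5.2,0]])

```text
time_s: 2.3
eef_pos: [0.453, 0.1592, 0.1086]
tcp_rot: [0.924, 0.383, 0.002, 0.0]
force: [0.4, -0.5, -0.3]
width: 0.0919
```

>>> arm_command(motion=[[0,0,0,0],[0,0,0,0],[0,0,0,0],[0,0,0,0],[0,0,0,0],[0,0,0,0]], claw=-1, newtons=30)

```text
time_s: 3.05
eef_pos: [0.4512, 0.1593, 0.1067]
tcp_rot: [0.924, 0.383, -0.0, -0.0]
force: [-1.7, 2.7, 1.8]
width: 0.0458
```

```bash
python3 - <<'E'
from h import *
s=r.get_state();print(s['time_s'],s['eef_pos'],R.from_quat(s['tcp_rot']).as_matrix()[:,1],s['force'],s['torque'],s['width'])
E
```

```text
3.05 [0.45120058 0.15929024 0.10672192] [ 7.07401905e-01 -7.06811251e-01 -6.33333099e-04] [-1.70282179  2.72875956  1.84397164] [0.36693457 0.28227306 0.13074084] 0.04579495791129716
```

>>> arm_command(motion=[[0,0,0,-0.1],[0,0,0,-0.22],[0,0,0,-0.34],[0,0,0,-0.46],[0,0,0,-0.58],[0,0,0,-0.7],[0,0,0,-0.82],[0,0,0,-0.92],[0,0,0,-0.92],[0,0,0,-0.92]])

```text
time_s: 4.3
eef_pos: [0.451, 0.1598, 0.1067]
tcp_rot: [0.998, -0.067, -0.0, -0.001]
force: [-1.3, 5.4, 1.4]
width: 0.0456
```

```bash
python3 - <<'E'
from h import *
s,d=snap('scene','scene3');print(s['time_s'],s['eef_pos'],R.from_quat(s['tcp_rot']).as_matrix()[:,1],s['force'],s['torque'],s['width'])
crop('scene3',205,165,325,285,5)
E
```

```text
4.3 [0.45102612 0.1597649  0.10672142] [-1.34177495e-01 -9.90956860e-01 -9.49492150e-04] [-1.30302823  5.42590599  1.40948798] [ 0.73390993  0.52749472 -0.10810455] 0.045573196199963584
```

View pics/scene3_c.png

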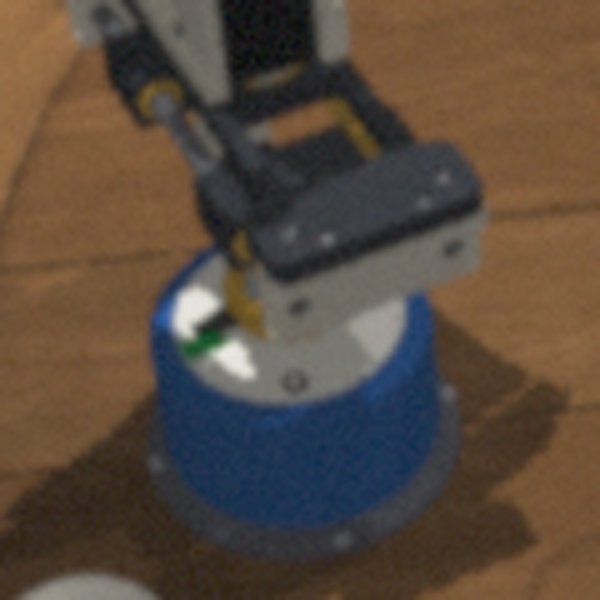

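>>> arm_command(motion=[[0,0,0,0],[0,0,0,0],[0,0,0,0],[0,0,0,0]], claw=1)

```text
time_s: 4.85
eef_pos: [0.4516, 0.1589, 0.1067]
tcp_rot: [0.998, -0.067, 0.0, 0.0]
force: [0.3, -0.3, 1.3]
width: 0.0812
```

>>> arm_command(motion=[[0,0,3,0],[0,0,7,0],[-3,0.4,11,0],[-6.5,0.9,14,0],[-6.5,0.9,14,0],[-6.5,0.9,14,0]])

```text
time_s: 5.6
eef_pos: [0.3868, 0.1679, 0.2464]
tcp_rot: [0.998, -0.067, 0.0, 0.0]
force: [0.7, -0.1, -0.4]
width: 0.0917
```

```bash
python3 - <<'E'
from h import *
s,d=snap('wrist','wrist4');print(s['time_s'],s['eef_pos'],s['width'],s['force'])
a=proj('wrist4',[.452,.159,.08]);print(a)
x,y=int(a[0]),int(a[1]);x0=max(x-100,0);y0=max(y-75,0);print(x0,y0);crop('wrist4',x0,y0,x0+200,y0+150,4)
E
```

```text
5.6 [0.38681854 0.1679158  0.24642654] 0.09170363437117084 [ 0.74667578 -0.13992817 -0.43757163]
(np.float64(319.23258571169043), np.float64(137.60037716470038))
219 62
```

View pics/wrist4_c.png

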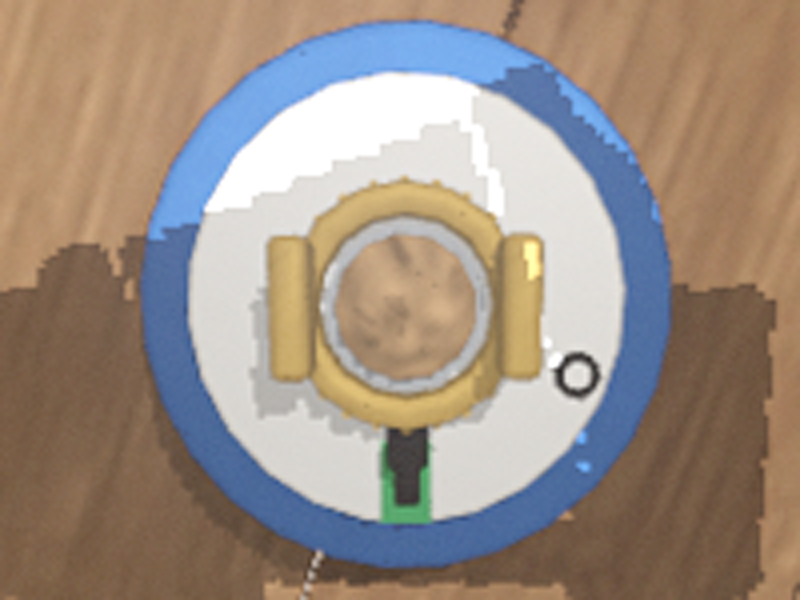

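The view from above shows the pointer (column about 407) centred on the green bar (383 to 431, centre 407). The gripper is open and clear. I'll check that the red collar hasn't moved, then hand in.

```bash
python3 - <<'E'
from h import *
s,d=snap('scene','scene5');
a=cv2.imread('pics/scene0.png')[285:380,340:425];b=cv2.imread('pics/scene5.png')[285:380,340:425]
cv2.imwrite('pics/red.png',cv2.resize(np.hstack([a,b]),None,fx=4,fy=4))
print(px('wrist4',219+405/4,62+500/4,.081),s['dq'].round(3)); order.job_done()
E
```

```text
[0.41580591 0.16313735 0.081     ] [-0.004  0.016 -0.001  0.002  0.004  0.001]
the job is handed in; nothing more can be done
```

View pics/red.png

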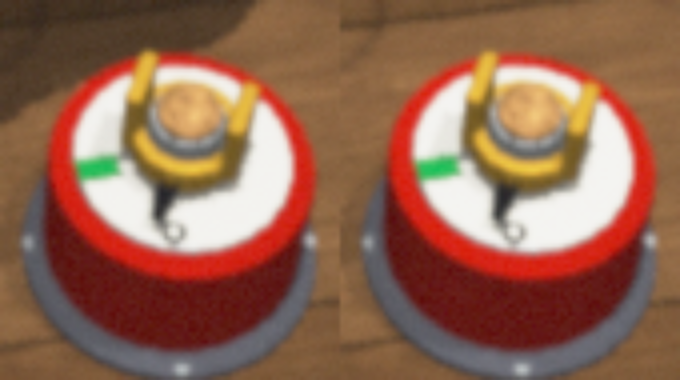

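The blue canister is locked: I gripped its collar by both ears at 30 N, turned it 0.92 rad clockwise and let go. The job was handed in at about 5.7 s.

The last wrist picture, looking down on the canister, shows the black pointer centred on the green mark. The gripper was open and well clear by then. The red collar looks the same in the pictures from before and after. No check failed. My axis estimates from the different views differed by up to about 4 mm, and the turn still ended on the mark.

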